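Wedge up the sagging sweet-shop display shelf

TASK

The front of the little hinged display shelf on the sweet-shop counter has sagged. Stand the tin that blocks its front edge on the shelf board, upright, and push the long tall wooden wedge, thin end first and square on, under the middle of the front edge until the shelf is right up against its two stop pins and the wedge is firmly jammed. Leave everything else where it is, including the low thin wedge and the short stubby one.

Things in the scene. Friction and masses are not known exactly. Their poses are not given: they have to be found in the camera images.
- stand: Fixed dark wood frame of the shelf: side cheeks at y +-144 mm (12 thick, 56 high, x 2 to 237), back bar; open in front and below, bare counter under the shelf. Origin on the counter below the middle of the shelf's front edge; x points level into the shelf (the push direction), y left along the edge. On each cheek a 10 mm steel stop pin, 20 mm behind the edge, just above the raised board's end.
- shelf: Board 264 mm wide (y), 12 thick, hinged at the back. Origin on the hinge, 196 mm behind the edge; x away from the edge; top face z +6, front x -200. Sagged it slopes 0.03 rad down to the front; up on its stops it is level, top 32 mm above the counter. Edge load about 2 N. Fixed on it: jar (76 diameter, 95 high) at x -52, y -80; dish (64, 18 high) at x -45, y +85; bare round x -110, y +25.
- shelf_edge (a point): Lowest line of the round steel bar (12 mm) under the shelf's front edge, middle of its length: about 12 mm above the counter while sagged, 18 mm when up against the stops.
- wedge: Wedge to use: wood, 120 mm long, 36 wide, height 26 at the thick end falling evenly to 4 at the thin end, 60 g, lying flat. Origin under its centre, x to the thin end. It meets the sagged edge when 44 mm in and brings the shelf to its stops when 76 mm in (44 mm left outside). Lifting takes 3 to 8 N, up to 15 N for a moment as it first bites; at the stops 18 to 20 N jams it; friction holds it.
- wedge_tip (a point): Middle of the wedge's thin end, on its underside (60 mm from the wedge's origin along its x).
- tin: Closed round steel tin with a paper band, 50 mm diameter, 70 mm high, about 150 g, standing on the counter 40 to 75 mm in front of the shelf edge, in the wedge's way. Origin at the centre of its underside, z up.
- shim: Low thin wooden wedge, 95 mm long, 27 mm wide, 10 falling to 3 mm high: too low to lift the shelf to its stops. Leave it. Origin under its centre, x to its thin end.
- stub: Short stubby wooden wedge, 56 mm long, 36 mm wide, 32 falling to 16 mm high: too blunt to go under. Leave it. Origin under its centre, x to its thin end.
- scoop: Black plastic scoop, 176 mm long, 59 mm wide, 28 mm high, handle to its -x; origin on the counter near its middle. Leave it.
- tongs: Flat steel tongs, about 160 mm long, 80 mm wide at the tips (+x), 8 mm high; origin under their middle. Leave them.
- jar: Glass jar of sweets, 84 mm diameter, 115 mm high; origin at the centre of its underside. Leave it.
- cup: Small steel cup, 58 mm diameter, 45 mm high, standing before the shelf left of the middle; origin at the centre of its underside. Leave it.
- slate: Small blank price slate on a wooden foot (22 mm by 62 mm, 57 mm high), standing before the shelf right of the middle; origin under its foot, x across the slate. Leave it.
Mind the look-alikes: they are no part of the job. What is shaped like the wedge but purple or turquoise is not meant.

How it is judged:
By the outcome, as a careful person would: the job done as asked, in the order asked, and still so for the second after the job is handed in, with the robot touching nothing.
It also fails if it takes over 58 s, if anything falls off the work surface, if the arm or the gripper's body presses on something with over 40 N, if the wrist force passes 120 N, or if a joint passes its speed limit or range.

ROBOT

A 7-joint arm with a two-finger parallel gripper is mounted at the origin on the work surface. World frame = base frame: x ahead of the robot, y to its left, z up, the work surface at z = 0. Lengths are in m, angles in rad, forces in N, time in s.
With the tool pointing down it reaches from about 0.4 to 0.85 m from the base axis. Payload 10.4 kg.
Tool frame: the origin (TCP) lies at the very end of the fingers, on their centre line; the grasp point (between the pads) lies 19 mm behind it; z points along the fingers, y is the line along which they close (so a half turn about z gives the same grasp; the last joint's range is limited). The gripper opens to 85 mm and grips with 20 to 120 N. Pads are 22 mm wide; open, the fingers measure 114 mm over their backs; the gripper's body (76 mm by 85 mm) begins 54 mm behind the grasp point. The pads swing forward as they close: fully open they stand 13 mm farther back than shut.
Start: joints at [-0.023, 0.332, -0.065, 1.46, 0.022, 1.35, -0.088], TCP at [0.625, 0, 0.231] pointing down, gripper open.
Joint ranges: [-2.6, 2.6], [-0.5, 2.12], [-1.47, 1.34], [0.16, 2.42], [-1.27, 4.41], [0.06, 2.06], [-2.6, 2.6]. Speed limits (rad/s): [2.22, 2.22, 2.79, 2.79, 3.14, 3.14, 3.14].

INTERFACE

Orientations are given as a unit quaternion [x, y, z, w].
In Python, from workcell import manip, optics gives the robot as it stands.
- The arm moves only by the tool jog_arm, never from a script. Its arguments are lists of equal length, an entry for each row: "dr": the turn, a rotation vector about the tool's x, y, z normalised to -1 to 1, where 1 is 4 degrees, a list of three; "translation": the shift along the tool's x, y, z normalised to -1 to 1, where 1 is 0.025 m, a list of three; "jaw": the opening, from 0 (shut) to 1 (fully open). A call has 1 to 10 rows; each row shifts and turns the commanded pose from where the row before left it, along the tool's axes as they then stand; what a row does not reach is not made up. A row lasts 1/10 s, in which the tool goes at most 50 mm and 8.59 degrees, less where a joint would pass 70% of its speed; a pose out of reach is approached as far as the arm can. A call with a number of a shift or a turn outside -1 to 1 is refused whole. A call with a gripper value outside its range is refused whole. The fingers move at their own pace and stop on an object; "squeeze" is the grip in N (left out, the last holds). Time passes only in rows, so rows that do not move let the fingers close. It gives the time, the measured TCP pose, the force, the opening and the grip force at its end, in the units of the state.
- manip.get_obs(): the state, without advancing time (a new reading comes with each control period).
- optics.camera(name): name is "scene" or "side" or "wrist"; returns a dict with "color" (480x640x3 uint8, red, green, blue), "mtx" (3x3 intrinsics, pixels), "k1" (the pictures are not rectified: a ray, as slopes to the right and down, at radius r is drawn at 1 + k1 r^2 times it, then the intrinsics apply), "R" (3x3) and "t" (3): a world point X has camera coordinates R X + t. Camera axes: x right, y down, z forward; pixel columns grow to the right and rows downward; lengths in m; the calibration is good to about 2 mm. A picture is of the moment at which its call begins. There is no depth.
- manip.hand_in(): hands the job in; it is judged then, once.
The state is a dict: "clock": time; "joint_pos": joint angles; "joint_velocities": joint speeds; "tau": joint torques, N m; "position": TCP position; "ee_rot": TCP orientation; "ft_force": force on the tool from outside, world axes, zero at the start; "torque": the same for the moment, N m; "grip_width": opening from 0.0 (shut) to 1.0 (fully open); "grasp_force": force on a finger pad.
Only numpy, scipy, OpenCV 4.12 (cv2) and the standard library are available. Lean on these libraries where they do the work, as an engineer would, in place of code of your own. Each camera call takes 0.05 s, during which the arm holds its last target. There are 200 camera calls.

## Working session

There is one attempt and no reset: what is moved stays moved. The work goes in short steps, Python scripts to look and compute and a tool call to move; the robot and the scene stay as the last step left them, time stands still between calls to the robot, and variables do not carry over. Pictures are saved under pics/ and viewed, at most 10 in all, crops included, and the job is handed in when it is done.

Besides the shell and the picture viewer there is one more tool, called after "Request:" as name(argument=value, ...), one argument or row to a line, values as JSON. jog_arm: Moves the arm, as the interface text tells. Scaled input: -1 to 1 covers 0.025 m each way for a shift and 4 degrees each way for a turn. Its arguments: {"type":"object","properties":{"dr":{"type":"array","items":{"type":"array","items":{"type":"number"}}},"translation":{"type":"array","items":{"type":"array","items":{"type":"number"}}},"jaw":{"type":"array","items":{"type":"number"}},"squeeze":{"type":"number"}},"required":["dr","translation","jaw"]}

```bash
mkdir -p pics; cat > h.py <<'E'
import numpy as np, cv2, pickle
from workcell import manip, optics
def shot(name,fn):
    c=optics.camera(name); pickle.dump(c,open(fn+'.pkl','wb'))
    cv2.imwrite('pics/'+fn+'.png',c['color'][:,:,::-1]); return c
def load(fn): return pickle.load(open(fn+'.pkl','rb'))
def proj(c,X):
    X=np.atleast_2d(X); p=X@np.array(c['R']).T+np.array(c['t']); s=p[:,:2]/p[:,2:]
    r2=(s**2).sum(1,keepdims=True); s=s*(1+c['k1']*r2); K=np.array(c['mtx'])
    return s@K[:2,:2].T+K[:2,2]
def ray(c,uv):
    K=np.array(c['mtx']); d=np.linalg.solve(K[:2,:2],np.array(uv,float)-K[:2,2]); s=d.copy()
    for _ in range(20): s=d/(1+c['k1']*(s@s))
    R=np.array(c['R']); return -R.T@np.array(c['t']), R.T@np.array([s[0],s[1],1])
def onz(c,uv,z=0):
    o,d=ray(c,uv); return o+d*(z-o[2])/d[2]
def tri(obs):
    A=np.zeros((3,3));b=np.zeros(3)
    for c,uv in obs:
        o,d=ray(c,uv); d=d/np.linalg.norm(d); P=np.eye(3)-np.outer(d,d); A+=P;b+=P@o
    X=np.linalg.solve(A,b); return X,[np.round(proj(c,X)[0]-uv,1) for c,uv in obs]
E
python3 - <<'E'
from h import *
np.set_printoptions(precision=4,suppress=True)
for n in ['scene','side','wrist']:
    c=shot(n,n+'0'); print(n,-np.array(c['R']).T@c['t'],c['R'][2],c['k1'],c['mtx'][0])
print(manip.get_obs())
E
```

```text
scene [0.9194 0.6211 1.0783] [-0.3077 -0.4755 -0.8242] -0.049383864393404225 [546.1518   0.     316.5347]
side [-0.0354  0.7118  0.827 ] [ 0.4737 -0.5766 -0.6657] 0.026394083472390955 [505.2348   0.     317.8236]
wrist [0.625  0.0749 0.3735] [-0.0014 -0.29   -0.957 ] -0.04512390100093563 [410.0054   0.     327.6896]
{'clock': 0.15, 'joint_pos': array([-0.0226,  0.3327, -0.0647,  1.4608,  0.0216,  1.3499, -0.0885]), 'joint_velocities': array([ 0.0002, -0.0032,  0.0006, -0.002 , -0.0011, -0.0013,  0.0003]), 'tau': array([  0.0011, -62.583 ,   0.0495, -39.1854,   0.0163,   0.0074,
        -0.    ]), 'position': array([ 0.6247, -0.    ,  0.2307]), 'ee_rot': array([ 0.7071,  0.7071, -0.0004, -0.0004]), 'ft_force': array([-0.1311,  0.0539, -0.4445]), 'torque': array([ 0.0001, -0.012 ,  0.0004]), 'grasp_force': 0.0, 'grip_width': 1.0017360403585636}
```

View pics/scene0.png

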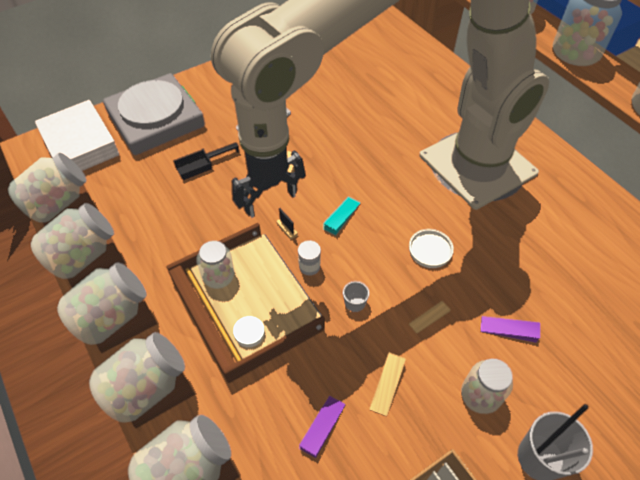

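View pics/side0.png

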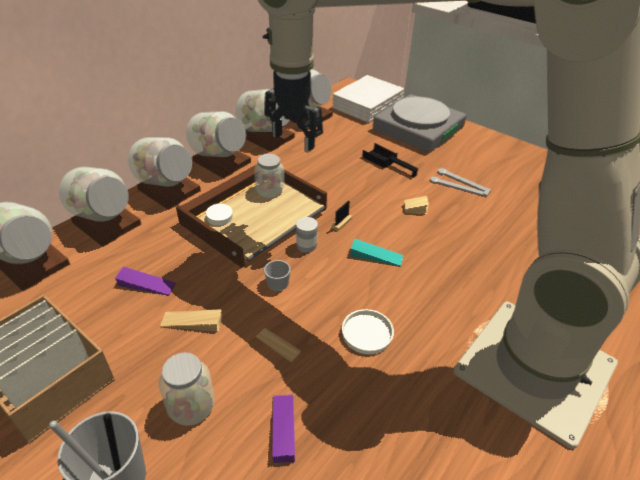

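View pics/wrist0.png

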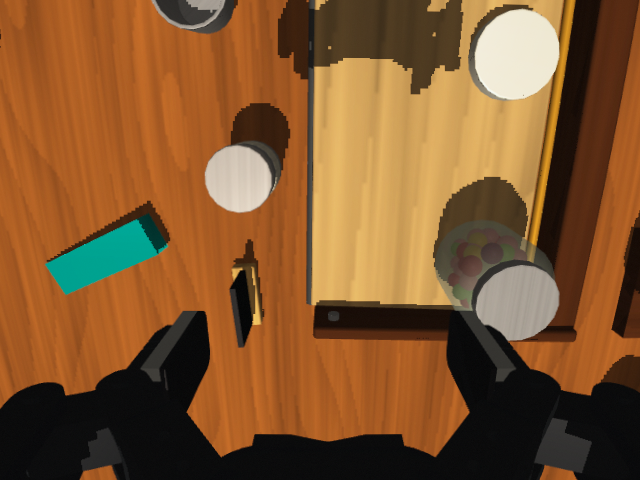

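The scene picture shows the yellow wedge at about (388,384), the tin at (309,258) and the shim in shadow at (430,317). In the side picture the wedge is at (192,320) and the tin at (307,235). The wrist picture has the tin lid at (239,178). I'll enlarge these for corner points.

```bash
python3 - <<'E'
from h import *
np.set_printoptions(precision=4,suppress=True)
a=load('scene0');b=load('side0');w=load('wrist0')
def crop(c,u,v,W,H,s): 
    im=cv2.resize(c['color'][v:v+H,u:u+W,::-1],None,fx=s,fy=s,interpolation=cv2.INTER_CUBIC)
    for k in range(0,W,10): cv2.line(im,(k*s,0),(k*s,6 if (u+k)%50 else 16),(255,255,255),1)
    for k in range(0,H,10): cv2.line(im,(0,k*s),(6 if (v+k)%50 else 16,k*s),(255,255,255),1)
    return im
top=np.hstack([crop(a,360,345,50,75,4),crop(b,155,300,75,75,4),crop(a,290,235,50,75,4)])
bot=np.hstack([crop(b,285,210,50,75,4),crop(a,245,220,80,75,4)[:, :320],crop(b,220,190,45,75,4)])
W=min(top.shape[1],bot.shape[1]);cv2.imwrite('pics/c1.png',np.vstack([top[:,:W],bot[:,:W]]));print(W)
# wrist tin lid top
print('tin wrist lid@.07',onz(w,(239,178),.07))
# tin lid tri
print(tri([(a,(309,247)),(b,(306.5,225)),(w,(239,178))]))
for uv in [(395,355),(380,413)]: print(onz(a,uv))
for uv in [(162,320),(221,320)]: print(onz(b,uv))
print('edge',onz(w,(309,300),.024),onz(w,(309,20),.024))
E
```

```text
700
tin wrist lid@.07 [0.5587 0.0314 0.07  ]
(array([0.5565, 0.0303, 0.0684]), [array([0.3, 2.6]), array([ 1.1, -1.6]), array([-2.4,  1.3])])
[0.5248 0.3176 0.    ]
[0.6257 0.4005 0.    ]
[0.6303 0.401  0.    ]
[0.5391 0.3216 0.    ]
edge [ 0.6072 -0.0888  0.024 ] [0.6098 0.1477 0.024 ]
```

View pics/c1.png

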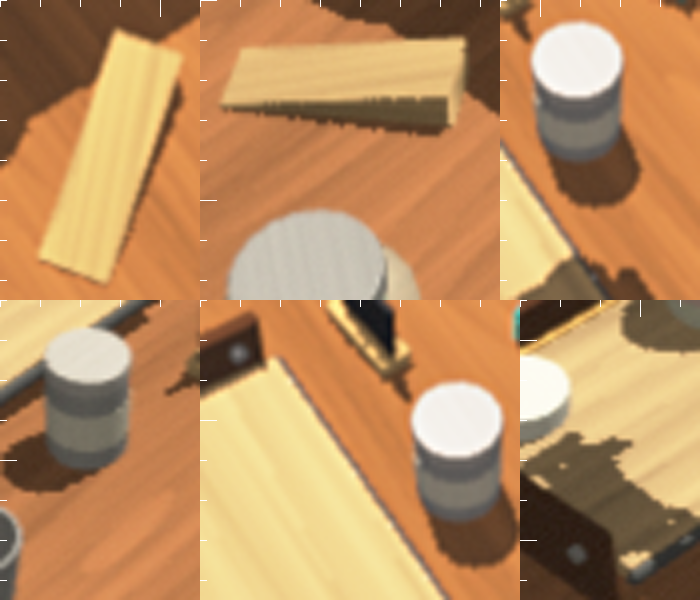

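The enlarged crops give the wedge's top corners. In scene the thick end is at (389.5,352.5) and (405.5,359), the thin end at (369.5,409.5) and (387,416). In side the thick end is at (221,309.5) and (217,324), the thin end at (160,326) and (165,312). The shelf's front corners are at scene (265.5,235) and side (246,259).

```bash
cat > fit.py <<'E'
from h import *
from scipy.optimize import least_squares
np.set_printoptions(precision=4,suppress=True)
def fit(obs,p0):
    def tf(p,L): c,s=np.cos(p[2]),np.sin(p[2]); return np.array([p[0]+c*L[0]-s*L[1],p[1]+s*L[0]+c*L[1],L[2]])
    f=lambda p:np.concatenate([proj(c,tf(p,L))[0]-uv for c,uv,L in obs])
    r=least_squares(f,p0,loss='soft_l1'); return r.x,r.fun.reshape(-1,2)
E
python3 - <<'E'
from fit import *
a=load('scene0');b=load('side0');w=load('wrist0')
# heights from two views
for n,u,v in [('thickA',(389.5,352.5),(217,324.2)),('thickB',(389.5,352.5),(221.2,309.5)),('t2',(405.5,359.2),(217,324.2)),('t2b',(405.5,359.2),(221.2,309.5)),
  ('thin',(369.5,409.5),(160,326.2)),('thinb',(369.5,409.5),(165,312)),('thin2',(386.8,415.8),(160,326.2)),('thin2b',(386.8,415.8),(165,312))]:
    print(n,tri([(a,u),(b,v)]))
# scene: left of image=+x
T,t=.026,.004
def go(sg):
  return fit([(a,(389.5,352.5),(-.06,-.018*sg,T)),(a,(405.5,359.2),(-.06,.018*sg,T)),(a,(369.5,409.5),(.06,-.018*sg,t)),(a,(386.8,415.8),(.06,.018*sg,t)),
  (b,(221.2,309.5),(-.06,-.018*sg,T)),(b,(217,324.2),(-.06,.018*sg,T)),(b,(160,326.2),(.06,.018*sg,t)),(b,(165,312),(.06,-.018*sg,t))],[.58,.36,.7])
for s in (1,-1):
  p,r=go(s);print('wedge',s,p,np.round(r,1).tolist())
p,r=fit([(w,(314,306),(.002,-.138,.056)),(w,(314,338),(.002,-.150,.056)),(w,(575,340),(.237,-.150,.056)),(w,(308,303),(-.004,-.132,.026)),
 (a,(265.5,235),(-.004,-.132,.026)),(b,(246.2,259.2),(-.004,.132,.026)),(w,(309,20),(-.004,.13,.026))],[.61,.03,0])
print('stand',p,np.round(r,1).tolist())
E
```

```text
thickA (array([0.5358, 0.3213, 0.0032]), [array([2.6, 5.9]), array([ 5. , -4.4])])
thickB (array([0.5409, 0.315 , 0.0267]), [array([0.1, 0.3]), array([ 0.2, -0.2])])
t2 (array([0.521 , 0.3441, 0.0232]), [array([0.1, 0.3]), array([ 0.3, -0.2])])
t2b (array([0.5261, 0.338 , 0.0467]), [array([-2.1, -5.4]), array([-4.6,  3.8])])
thin (array([ 0.6366,  0.3924, -0.0196]), [array([2.9, 6.1]), array([ 5.2, -4.2])])
thinb (array([0.6402, 0.3847, 0.0035]), [array([0.1, 0.3]), array([ 0.2, -0.2])])
thin2 (array([0.6185, 0.4135, 0.0021]), [array([0.1, 0.3]), array([ 0.3, -0.2])])
thin2b (array([0.6221, 0.4059, 0.0254]), [array([-2.4, -5.6]), array([-4.9,  3.5])])
wedge 1 [0.5801 0.3646 0.6156] [[-0.1, 0.6], [0.6, -0.1], [0.4, -0.0], [0.3, 0.2], [0.0, -0.0], [0.0, -0.9], [-0.1, -0.7], [0.5, -0.2]]
wedge -1 [0.5794 0.3639 1.1689] [[0.9, 0.3], [-32.0, -3.6], [34.3, 2.8], [-0.6, -0.3], [0.5, 0.6], [-0.8, -26.1], [0.4, -1.5], [-0.2, 25.7]]
stand [ 0.6123  0.0405 -0.0156] [[-0.7, 19.1], [-0.8, -0.7], [2.1, -0.1], [-0.0, 0.5], [-1.0, -1.3], [2.3, -1.6], [0.3, -33.3]]
```

```bash
python3 - <<'E'
from fit import *
a=load('scene0');b=load('side0');w=load('wrist0')
print('cup',tri([(a,(356,291)),(b,(278,269))]))
print('slate foot',onz(w,(262,324),.01),onz(w,(240,268),.01),'top',onz(w,(240,345),.057),onz(w,(240,275),.057))
print('tin bottoms',onz(w,(275,170),0.03))
for c,uv in((a,(310.5,274.5)),(b,(307,250.5))): print(onz(c,uv,0)) # lowest visible rim of base
p=[.6123,.0405,-.0156]
c,s=np.cos(p[2]),np.sin(p[2])
f=lambda x,y:(p[0]+c*x-s*y,p[1]+s*x+c*y)
print('bare',f(.086,.025),'start wedge ctr',f(-.095,0),'end ctr',f(.016,0))
E
```

```text
cup (array([0.5218, 0.1659, 0.0448]), [array([0.2, 0.6]), array([ 0.5, -0.4])])
slate foot [ 0.5595 -0.1216  0.01  ] [ 0.5414 -0.0624  0.01  ] top [ 0.5476 -0.1169  0.057 ] [ 0.5518 -0.0508  0.057 ]
tin bottoms [0.5805 0.0324 0.03  ]
[0.5672 0.051  0.    ]
[0.5446 0.0455 0.    ]
bare (np.float64(0.6986795199140103), np.float64(0.06415541247632514)) start wedge ctr (np.float64(0.5173115593655732), np.float64(0.041981939890811414)) end ctr (np.float64(0.6282980531594824), np.float64(0.04025041012365282))
```

Request:
jog_arm(
  dr=[
    [0, 0, -1],
    [0, 0, -1],
    [0, 0, -1],
    [0, 0, -1],
    [0, 0, -1],
    [0, 0, -1],
    [0, 0, -1],
    [0, 0, -1],
    [0, 0, -1],
    [0, 0, -1],
  ],
  translation=[
    [0, 0, 0],
    [0, 0, 0],
    [0, 0, 0],
    [0, 0, 0],
    [0, 0, 0],
    [0, 0, 0],
    [0, 0, 0],
    [0, 0, 0],
    [0, 0, 0],
    [0, 0, 0],
  ],
  jaw=[1, 1, 1, 1, 1, 1, 1, 1, 1, 1],
  squeeze=40,
)

```text
clock: 1.15
position: [0.6249, 0.0, 0.231]
ee_rot: [0.421, 0.907, -0.0, -0.0]
ft_force: [-0.2, -0.5, 0.6]
grip_width: 1.001
grasp_force: 0.0
```

Request:
jog_arm(
  dr=[
    [0, 0, -1],
    [0, 0, -1],
    [0, 0, -1],
    [0, 0, -1],
    [0, 0, -1],
    [0, 0, -1],
    [0, 0, -1],
    [0, 0, -1],
    [0, 0, -1],
    [0, 0, -1],
  ],
  translation=[
    [0, 0, 0],
    [0, 0, 0],
    [0, 0, 0],
    [0, 0, 0],
    [0, 0, 0],
    [0, 0, 0],
    [0, 0, 0],
    [0, 0, 0],
    [0, 0, 0],
    [0, 0, 0],
  ],
  jaw=[1, 1, 1, 1, 1, 1, 1, 1, 1, 1],
)

```text
clock: 2.15
position: [0.6248, 0.0, 0.231]
ee_rot: [0.086, 0.996, -0.0, -0.0]
ft_force: [0.4, -0.2, 0.1]
grip_width: 1.004
grasp_force: 0.0
```

Request:
jog_arm(
  dr=[
    [0, 0, -1],
    [0, 0, -1],
    [0, 0, -0.5],
    [0, 0, 0],
    [0, 0, 0],
  ],
  translation=[
    [0, 0, 0],
    [0, 0, 0],
    [0, 0, 0],
    [0, 0, 0],
    [0, 0, 0],
  ],
  jaw=[0.85, 0.85, 0.85, 0.85, 0.85],
)

```text
clock: 2.65
position: [0.6249, -0.0, 0.2311]
ee_rot: [0.001, 1.0, 0.0, -0.0]
ft_force: [0.3, 0.1, -0.4]
grip_width: 0.847
grasp_force: 0.0
```

Request:
jog_arm(
  dr=[
    [0, 0, 0],
    [0, 0, 0],
    [0, 0, 0],
    [0, 0, 0],
    [0, 0, 0],
    [0, 0, 0],
    [0, 0, 0],
  ],
  translation=[
    [0.9, 0.4, 0.5],
    [0.9, 0.4, 1],
    [0.9, 0.4, 1],
    [0, 0, 1],
    [0, 0, 0.5],
    [0, 0, 0],
    [0, 0, 0],
  ],
  jaw=[0.85, 0.85, 0.85, 0.85, 0.85, 0.85, 0.85],
)

```text
clock: 3.35
position: [0.5583, 0.0299, 0.1321]
ee_rot: [0.0, 1.0, 0.0, 0.0]
ft_force: [0.1, -0.3, 0.3]
grip_width: 0.854
grasp_force: 0.0
```

```bash
python3 -c "
from h import *
shot('wrist','wrist1');print(manip.get_obs()['position'])"
```

```text
[0.55856401 0.02989427 0.13249412]
```

View pics/wrist1.png

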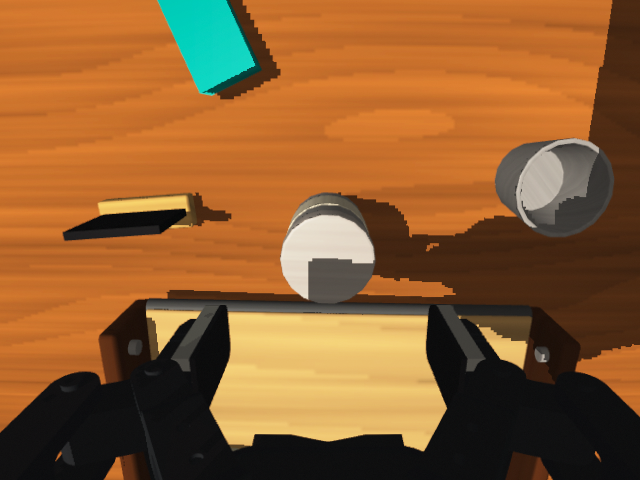

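The wrist picture shows the tin lid centred at (327,258) with clear space either side. The shelf's front edge runs from (147,303) to (531,312), and the cup is well to the right.

```bash
python3 - <<'E'
from fit import *
w=load('wrist1');a=load('scene0');b=load('side0');w0=load('wrist0')
print('lid',onz(w,(327.5,258),.07), tri([(w,(327.5,258)),(w0,(239,178)),(a,(309.5,249)),(b,(307,224))]))
print('edge',onz(w,(147,299),.026),onz(w,(531,307),.026))
print('cup',onz(w,(565,187),.045))
p,r=fit([(w,(147,299),(-.004,-.132,.026)),(w,(531,307),(-.004,.132,.026)),(w0,(308,303),(-.004,-.132,.026)),
 (a,(265.5,235),(-.004,-.132,.026)),(b,(246.2,259.2),(-.004,.132,.026)),(w0,(575,340),(.237,-.150,.056)),(w0,(314,338),(.002,-.15,.056))],[.61,.03,0])
print(p,r.round(1).tolist())
E
```

```text
lid [0.5562 0.0309 0.07  ] (array([0.5569, 0.0309, 0.0682]), [array([0. , 0.1]), array([-1.9,  0.4]), array([-0.2,  0.9]), array([ 0.3, -0.5])])
edge [ 0.6008 -0.0901  0.026 ] [0.6066 0.1683 0.026 ]
cup [0.522  0.1667 0.045 ]
[ 0.6099  0.0403 -0.0116] [[-1.6, 4.8], [5.7, 1.1], [-2.0, 0.7], [-0.4, -1.7], [3.2, -1.0], [0.3, -0.9], [-2.9, -0.5]]
```

Request:
jog_arm(
  dr=[
    [0, 0, 0],
    [0, 0, 0],
    [0, 0, 0],
    [0, 0, 0],
    [0, 0, 0],
    [0, 0, 0],
    [0, 0, 0],
    [0, 0, 0],
    [0, 0, 0],
    [0, 0, 0],
  ],
  translation=[
    [0.06, 0.04, 1],
    [0, 0, 1],
    [0, 0, 1],
    [0, 0, 0.7],
    [0, 0, 0.3],
    [0, 0, 0],
    [0, 0, 0],
    [0, 0, 0],
    [0, 0, 0],
    [0, 0, 0],
  ],
  jaw=[0.85, 0.85, 0.85, 0.85, 0.85, 0.85, 0.3, 0.3, 0.3, 0.3],
  squeeze=40,
)

```text
clock: 4.4
position: [0.5573, 0.031, 0.0329]
ee_rot: [0.0, 1.0, 0.0, 0.001]
ft_force: [0.1, 0.3, 6.8]
grip_width: 0.574
grasp_force: 41.8
```

Request:
jog_arm(
  dr=[
    [0, 0, 0],
    [0, 0, 0],
    [0, 0, 0],
  ],
  translation=[
    [0, 0, 0],
    [0, 0, 0],
    [0, 0, -0.3],
  ],
  jaw=[0.3, 0.3, 0.3],
)

```text
clock: 4.7
position: [0.5558, 0.031, 0.039]
ee_rot: [-0.0, 1.0, -0.0, -0.0]
ft_force: [-0.3, 0.4, -2.3]
grip_width: 0.574
grasp_force: 41.6
```

Request:
jog_arm(
  dr=[
    [0, 0, 0],
    [0, 0, 0],
    [0, 0, 0],
    [0, 0, 0],
    [0, 0, 0],
    [0, 0, 0],
    [0, 0, 0],
    [0, 0, 0],
    [0, 0, 0],
    [0, 0, 0],
  ],
  translation=[
    [0, 0, -0.7],
    [0, 0, -1],
    [-0.5, 0, -0.7],
    [-0.8, 0.3, 0],
    [-0.9, 0.3, 0],
    [-0.9, 0.3, 0],
    [-0.9, 0.3, 0],
    [-0.9, 0.12, 0],
    [-0.74, 0, 0],
    [0, 0, 0],
  ],
  jaw=[0.3, 0.3, 0.3, 0.3, 0.3, 0.3, 0.3, 0.3, 0.3, 0.3],
)

```text
clock: 5.7
position: [0.6984, 0.064, 0.0988]
ee_rot: [0.0, 1.0, 0.0, 0.0]
ft_force: [-0.4, -0.4, -0.5]
grip_width: 0.575
grasp_force: 41.6
```

Request:
jog_arm(
  dr=[
    [0, 0, 0],
    [0, 0, 0],
    [0, 0, 0],
    [0, 0, 0],
    [0, 0, 0],
    [0, 0, 0],
  ],
  translation=[
    [0, 0, 0.4],
    [0, 0, 0.5],
    [0, 0, 0.3],
    [0, 0, 0.1],
    [0, 0, 0],
    [0, 0, 0],
  ],
  jaw=[0.3, 0.3, 0.3, 0.3, 0.3, 0.3],
)

```text
clock: 6.3
position: [0.6972, 0.0641, 0.0667]
ee_rot: [-0.0, 1.0, 0.0, 0.0]
ft_force: [-0.1, -0.3, -1.2]
grip_width: 0.575
grasp_force: 41.6
```

Now the last few millimetres down, in small steps.

Request:
jog_arm(
  dr=[
    [0, 0, 0],
    [0, 0, 0],
    [0, 0, 0],
  ],
  translation=[
    [0, 0, 0.08],
    [0, 0, 0.06],
    [0, 0, 0],
  ],
  jaw=[0.3, 0.3, 0.3],
)

```text
clock: 6.6
position: [0.6969, 0.064, 0.0627]
ee_rot: [-0.0, 1.0, -0.0, -0.0]
ft_force: [0.0, 0.6, -1.8]
grip_width: 0.576
grasp_force: 41.6
```

Request:
jog_arm(
  dr=[
    [0, 0, 0],
    [0, 0, 0],
  ],
  translation=[
    [0, 0, 0.04],
    [0, 0, 0],
  ],
  jaw=[0.3, 0.3],
)

```text
clock: 6.8
position: [0.6971, 0.064, 0.0624]
ee_rot: [0.0, 1.0, 0.0, 0.0]
ft_force: [-1.7, -0.5, 3.1]
grip_width: 0.579
grasp_force: 42.0
```

Request:
jog_arm(
  dr=[
    [0, 0, 0],
    [0, 0, 0],
  ],
  translation=[
    [0, 0, 0.04],
    [0, 0, 0],
  ],
  jaw=[0.3, 0.3],
)

```text
clock: 7.0
position: [0.6972, 0.0641, 0.0623]
ee_rot: [0.0, 1.0, -0.0, 0.0]
ft_force: [-6.0, -0.9, 9.9]
grip_width: 0.575
grasp_force: 42.8
```

Request:
jog_arm(
  dr=[
    [0, 0, 0],
    [0, 0, 0],
    [0, 0, 0],
    [0, 0, 0],
    [0, 0, 0],
    [0, 0, 0],
    [0, 0, 0],
    [0, 0, 0],
    [0, 0, 0],
    [0, 0, 0],
  ],
  translation=[
    [0, 0, -0.05],
    [0, 0, 0],
    [0, 0, 0],
    [0, 0, 0],
    [0, 0, -0.3],
    [0, 0, -0.7],
    [0, 0, -1],
    [0, 0, -1],
    [0, 0, -1],
    [0, 0, -0.5],
  ],
  jaw=[0.5, 0.85, 0.85, 0.85, 0.85, 0.85, 0.85, 0.85, 0.85, 0.85],
)

```text
clock: 8.0
position: [0.6982, 0.0643, 0.179]
ee_rot: [0.0, 1.0, 0.0, 0.002]
ft_force: [0.6, -0.7, 0.1]
grip_width: 0.848
grasp_force: 0.0
```

```bash
python3 -c "
from h import *
shot('side','side1');w=shot('wrist','wrist2');print(manip.get_obs()['position'])
s=load('side1')['color'][180:300,170:340,::-1]
cv2.imwrite('pics/v2.png',np.hstack([cv2.resize(s,None,fx=2,fy=2),cv2.resize(w['color'][:,:,::-1],(427,320))[:240]]))"
```

```text
[0.69820332 0.06425303 0.17771765]
```

View pics/v2.png

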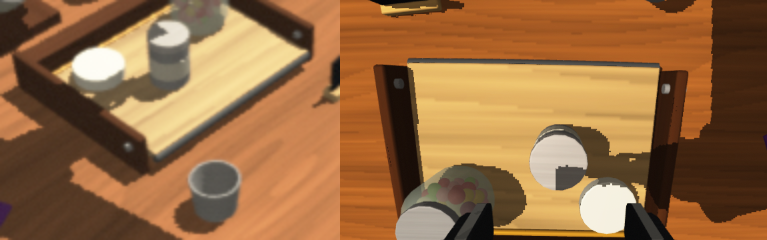

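The left view shows the tin upright on the board, clear of the dish and jar. In the wrist view the shelf's front corners are at about (104,92) and (478,98) at full scale. I'll go to the wedge next.

Request:
jog_arm(
  dr=[
    [0, 0, 0],
    [0, 0, 0],
    [0, 0, 0],
    [0, 0, 0],
    [0, 0, 0],
    [0, 0, 0],
    [0, 0, 0],
    [0, 0, 0],
    [0, 0, 0],
    [0, 0, 0],
  ],
  translation=[
    [0.3, 0.5, 0],
    [0.6, 1, 0],
    [0.6, 1, 0],
    [0.6, 1, 0],
    [0.6, 1, 0],
    [0.6, 1, 0],
    [0.6, 1, 0],
    [0.6, 1, 0],
    [0.6, 1, 0],
    [0.6, 1, 0],
  ],
  jaw=[0.7, 0.7, 0.7, 0.7, 0.7, 0.7, 0.7, 0.7, 0.7, 0.7],
)

```text
clock: 9.1
position: [0.5521, 0.3029, 0.1729]
ee_rot: [-0.001, 1.0, -0.0, -0.001]
ft_force: [0.6, 0.1, -0.5]
grip_width: 0.698
grasp_force: 0.0
```

Request:
jog_arm(
  dr=[
    [0, 0, 0],
    [0, 0, 0],
    [0, 0, -0.98],
    [0, 0, -0.98],
    [0, 0, -0.98],
    [0, 0, -0.98],
    [0, 0, -0.98],
    [0, 0, -0.98],
    [0, 0, -0.98],
    [0, 0, -0.98],
  ],
  translation=[
    [0.4, 0.8, 0],
    [0, 0.74, 0],
    [0, 0, 0.4],
    [0, 0, 0.4],
    [0, 0, 0.4],
    [0, 0, 0.4],
    [0, 0, 0.4],
    [0, 0, 0.4],
    [0, 0, 0],
    [0, 0, 0],
  ],
  jaw=[0.7, 0.7, 0.7, 0.7, 0.7, 0.7, 0.7, 0.7, 0.7, 0.7],
)

```text
clock: 10.1
position: [0.544, 0.3399, 0.1129]
ee_rot: [-0.272, 0.962, -0.0, -0.001]
ft_force: [-0.5, 0.0, -0.0]
grip_width: 0.7
grasp_force: 0.0
```

Request:
jog_arm(
  dr=[
    [0, 0, -0.98],
    [0, 0, 0],
    [0, 0, 0],
  ],
  translation=[
    [0, 0, 0],
    [0, 0, 0],
    [0, 0, 0],
  ],
  jaw=[0.7, 0.7, 0.7],
)

```text
clock: 10.4
position: [0.5443, 0.34, 0.1138]
ee_rot: [-0.302, 0.953, -0.0, -0.0]
ft_force: [-0.4, 0.7, -0.0]
grip_width: 0.697
grasp_force: 0.0
```

```bash
python3 - <<'E'
from fit import *
w=load('wrist2')
for uv in [(104,94),(478,100),(104,89),(478,95)]: print(onz(w,uv,.026))
c=shot('wrist','wrist3');print(manip.get_obs()['position'],manip.get_obs()['ee_rot'])
E
```

```text
[ 0.6092 -0.0898  0.026 ]
[0.6136 0.1693 0.026 ]
[ 0.6059 -0.0893  0.026 ]
[0.6103 0.169  0.026 ]
[0.5444 0.34   0.114 ] [-0.3021  0.9533 -0.     -0.0004]
```

View pics/wrist3.png

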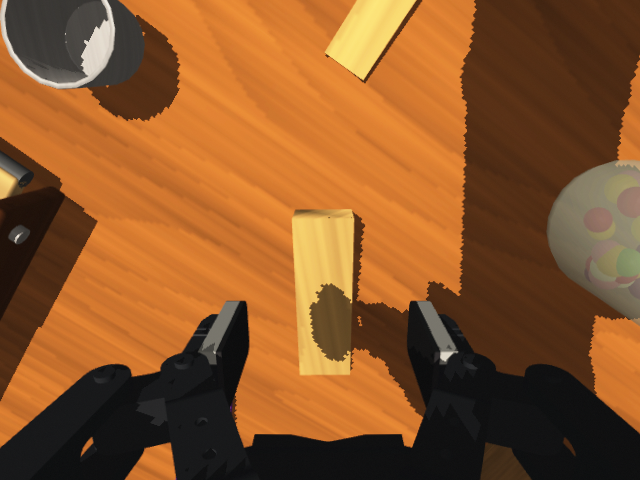

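The wrist picture shows the wedge lying between the fingers: thick end top corners at (293,217) and (353,216), thin end at (300,375) and (351,374).

```bash
python3 - <<'E'
from fit import *
w=load('wrist3');a=load('scene0');b=load('side0')
W=[(w,(293.,217),(-.06,.018,.026)),(w,(353.,216),(-.06,-.018,.026)),(w,(300.,375),(.06,.018,.004)),(w,(351,374),(.06,-.018,.004))]
W2=[(c,u,(L[0],-L[1],L[2])) for c,u,L in W]
for V in (W,W2):
  p,r=fit(V,[.58,.3646,.6156]);print(p,r.round(1).tolist())
print(tri([(w,(293,217)),(a,(389.5,352.5))]),tri([(w,(353,216)),(a,(389.5,352.5))]))
E
```

```text
[0.5646 0.3847 0.596 ] [[109.1, 0.8], [-13.1, 0.6], [84.6, -1.3], [-16.6, -1.0]]
[0.5796 0.3634 0.6249] [[-1.2, 0.4], [1.1, 0.8], [0.4, -1.4], [-0.3, -0.8]]
(array([0.5407, 0.3142, 0.0263]), [array([0.2, 0. ]), array([-0.1, -0. ])]) (array([0.5309, 0.3284, 0.0321]), [array([-30.1,   3.7]), array([8.2, 1.8])])
```

Request:
jog_arm(
  dr=[
    [0, 0, -0.1],
    [0, 0, 0],
    [0, 0, 0],
    [0, 0, 0],
    [0, 0, 0],
    [0, 0, 0],
    [0, 0, 0],
  ],
  translation=[
    [-0.02, -0.04, 0.6],
    [0, 0, 1],
    [0, 0, 1],
    [0, 0, 1],
    [0, 0, 0.5],
    [0, 0, 0.1],
    [0, 0, 0],
  ],
  jaw=[0.56, 0.56, 0.56, 0.56, 0.56, 0.56, 0.56],
)

```text
clock: 11.15
position: [0.5456, 0.3397, 0.0096]
ee_rot: [-0.306, 0.952, 0.0, 0.0]
ft_force: [-1.0, 0.3, 0.1]
grip_width: 0.561
grasp_force: 0.0
```

Request:
jog_arm(
  dr=[
    [0, 0, 0],
    [0, 0, 0],
    [0, 0, 0],
  ],
  translation=[
    [0, 0, 0.1],
    [0, 0, 0.1],
    [0, 0, 0],
  ],
  jaw=[0.53, 0.53, 0.53],
)

```text
clock: 11.45
position: [0.5457, 0.3396, 0.0049]
ee_rot: [-0.306, 0.952, 0.0, 0.0]
ft_force: [0.1, 0.9, 0.2]
grip_width: 0.53
grasp_force: 0.0
```

Request:
jog_arm(
  dr=[
    [0, 0, 0],
    [0, 0, 0],
    [0, 0, 0],
  ],
  translation=[
    [0, 0, 0.08],
    [0, 0, 0.06],
    [0, 0, 0],
  ],
  jaw=[0.53, 0.53, 0.53],
)

```text
clock: 11.75
position: [0.5454, 0.3394, 0.0009]
ee_rot: [-0.306, 0.952, -0.0, -0.0]
ft_force: [0.6, -0.4, 0.0]
grip_width: 0.528
grasp_force: 0.0
```

Request:
jog_arm(
  dr=[
    [0, 0, 0],
    [0, 0, 0],
    [0, 0, 0],
    [0, 0, 0],
    [0, 0, 0],
  ],
  translation=[
    [0, 0, 0],
    [0, 0, 0],
    [0, 0, 0],
    [0, 0, 0],
    [0, 0, 0],
  ],
  jaw=[0.2, 0.2, 0.2, 0.2, 0.2],
  squeeze=60,
)

```text
clock: 12.25
position: [0.5457, 0.3396, 0.0014]
ee_rot: [-0.306, 0.952, 0.0, 0.0]
ft_force: [0.5, -0.1, 3.6]
grip_width: 0.409
grasp_force: 60.4
```

Request:
jog_arm(
  dr=[
    [0, 0, 0],
    [0, 0, 0],
    [0, 0, 0],
    [0, 0, 0],
    [0, 0, 0.9],
    [0, 0, 1],
    [0, 0, 1],
    [0, 0, 1],
    [0, 0, 1],
    [0, 0, 1],
  ],
  translation=[
    [0, 0, -0.3],
    [0, 0, -0.8],
    [0, 0, -1],
    [0, 0, -1],
    [0, 0, -0.5],
    [0, 0, 0],
    [0, 0, 0],
    [0, 0, 0],
    [0, 0, 0],
    [0, 0, 0],
  ],
  jaw=[0.2, 0.2, 0.2, 0.2, 0.2, 0.2, 0.2, 0.2, 0.2, 0.2],
  squeeze=100,
)

```text
clock: 13.25
position: [0.5452, 0.3393, 0.091]
ee_rot: [-0.104, 0.995, -0.0, -0.0]
ft_force: [-0.6, -0.1, -0.9]
grip_width: 0.395
grasp_force: 99.3
```

Request:
jog_arm(
  dr=[
    [0, 0, 1],
    [0, 0, 1],
    [0, 0, 1],
    [0, 0, 0.25],
    [0, 0, 0],
    [0, 0, 0],
    [0, 0, 0],
    [0, 0, 0],
    [0, 0, 0],
    [0, 0, 0],
  ],
  translation=[
    [0, 0, 0],
    [0, 0, 0],
    [0, 0, 0],
    [0, 0, 0],
    [0.2, -0.6, 0],
    [0.2, -1, 0],
    [0.3, -1, 0],
    [0.3, -1, 0],
    [0.3, -1, 0],
    [0.3, -1, 0],
  ],
  jaw=[0.2, 0.2, 0.2, 0.2, 0.2, 0.2, 0.2, 0.2, 0.2, 0.2],
)

```text
clock: 14.25
position: [0.5027, 0.1991, 0.0911]
ee_rot: [0.007, 1.0, -0.0, -0.0]
ft_force: [-0.0, -0.2, -0.1]
grip_width: 0.397
grasp_force: 99.5
```

Request:
jog_arm(
  dr=[
    [0, 0, 0],
    [0, 0, 0],
    [0, 0, 0],
    [0, 0, 0],
    [0, 0, 0],
    [0, 0, 0],
    [0, 0, 0],
    [0, 0, 0],
    [0, 0, 0],
  ],
  translation=[
    [0.3, -1, 0],
    [0.3, -1, 0],
    [0.3, -1, 0],
    [0.3, -1, 0],
    [0.06, -1, 0],
    [0, -0.8, 0],
    [0, -0.55, 0],
    [0, 0, 0],
    [0, 0, 0],
  ],
  jaw=[0.2, 0.2, 0.2, 0.2, 0.2, 0.2, 0.2, 0.2, 0.2],
)

```text
clock: 15.15
position: [0.4692, 0.0424, 0.0912]
ee_rot: [0.008, 1.0, 0.0, 0.0]
ft_force: [0.3, 0.1, -0.7]
grip_width: 0.399
grasp_force: 99.5
```

```bash
python3 -c "
from h import *
shot('wrist','wrist4');o=manip.get_obs();print(o['position'],o['ee_rot'])"
```

```text
[0.46921536 0.04293828 0.09117847] [7.28282259e-03 9.99973458e-01 1.89794206e-04 8.91708489e-05]
```

View pics/wrist4.png

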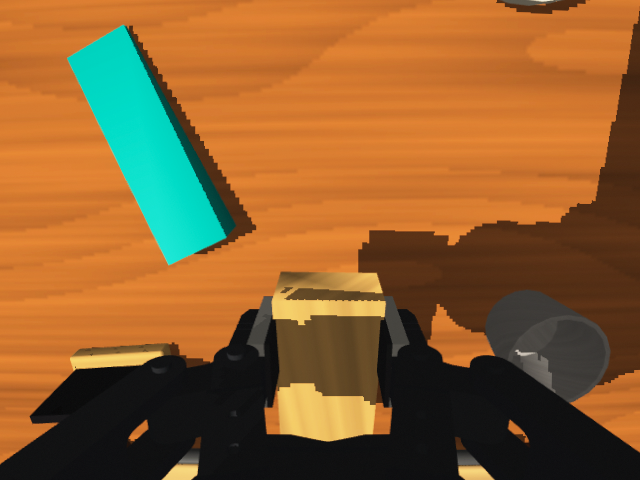

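The wrist picture shows the wedge held square in the jaws at about (330,350). The turquoise block's nearest corner is at (235,235) and the cup is to the right at (548,350). I'll check clearances and alignment before lowering.

```bash
python3 - <<'E'
from fit import *
w=load('wrist4')
print('turq',onz(w,(235,236),.0),onz(w,(170,264),.01))
print('thick top corners if top at .115:',onz(w,(272,303),.1155),onz(w,(386,303),.1155), onz(w,(279,272),.0905),onz(w,(377,272),.0905))
print('thin', onz(w,(281,435),.094),onz(w,(375,435),.094))
E
```

```text
turq [ 0.4626 -0.0115  0.    ] [ 0.4762 -0.0487  0.01  ]
thick top corners if top at .115: [0.4519 0.0263 0.1155] [0.4524 0.0625 0.1155] [0.451  0.0257 0.0905] [0.4515 0.0624 0.0905]
thin [0.5232 0.0233 0.094 ] [0.5238 0.0629 0.094 ]
```

Request:
jog_arm(
  dr=[
    [0, 0, 0],
    [0, 0, 0],
    [0, 0, 0],
    [0, 0, 0],
    [0, 0, 0],
    [0, 0, 0],
    [0, 0, 0],
  ],
  translation=[
    [0, 0, 0.7],
    [0, 0, 1],
    [0, 0, 1],
    [0, 0, 0.5],
    [0, 0, 0.2],
    [0, 0, 0],
    [0, 0, 0],
  ],
  jaw=[0.2, 0.2, 0.2, 0.2, 0.2, 0.2, 0.2],
)

```text
clock: 15.9
position: [0.47, 0.0422, 0.007]
ee_rot: [0.008, 1.0, 0.0, 0.001]
ft_force: [0.5, -0.8, -1.0]
grip_width: 0.4
grasp_force: 99.5
```

Request:
jog_arm(
  dr=[
    [0, 0, 0],
    [0, 0, 0],
    [0, 0, 0],
  ],
  translation=[
    [0, 0, 0.1],
    [0, 0, 0.08],
    [0, 0, 0],
  ],
  jaw=[0.2, 0.2, 0.2],
)

```text
clock: 16.2
position: [0.4693, 0.0419, 0.0016]
ee_rot: [0.008, 1.0, -0.0, 0.0]
ft_force: [-0.7, 0.2, -0.6]
grip_width: 0.396
grasp_force: 99.5
```

Request:
jog_arm(
  dr=[
    [0, 0, 0],
    [0, 0, 0],
  ],
  translation=[
    [0, 0, 0.04],
    [0, 0, 0],
  ],
  jaw=[0.2, 0.2],
)

```text
clock: 16.4
position: [0.4693, 0.0419, 0.0014]
ee_rot: [0.008, 1.0, -0.0, 0.0]
ft_force: [-5.1, -1.4, 13.3]
grip_width: 0.4
grasp_force: 101.4
```

Request:
jog_arm(
  dr=[
    [0, 0, 0],
    [0, 0, 0],
    [0, 0, 0],
    [0, 0, 0],
    [0, 0, 0],
    [0, 0, 0],
    [0, 0, 0],
    [0, 0, 0],
  ],
  translation=[
    [0, 0, -0.03],
    [-0.4, 0, 0],
    [-0.5, 0, 0],
    [-0.6, 0, 0],
    [-0.6, 0, 0],
    [-0.5, 0, 0],
    [-0.2, 0, 0],
    [0, 0, 0],
  ],
  jaw=[0.2, 0.2, 0.2, 0.2, 0.2, 0.2, 0.2, 0.2],
)

```text
clock: 17.2
position: [0.5404, 0.0408, 0.0015]
ee_rot: [0.008, 1.0, 0.0, 0.001]
ft_force: [0.7, 0.5, 1.5]
grip_width: 0.395
grasp_force: 99.9
```

Request:
jog_arm(
  dr=[
    [0, 0, 0],
    [0, 0, 0],
    [0, 0, 0],
    [0, 0, 0],
  ],
  translation=[
    [-0.12, 0, 0],
    [-0.12, 0, 0],
    [-0.12, 0, 0],
    [-0.12, 0, 0],
  ],
  jaw=[0.2, 0.2, 0.2, 0.2],
)

```text
clock: 17.6
position: [0.5505, 0.0407, 0.0015]
ee_rot: [0.008, 1.0, -0.0, -0.001]
ft_force: [-5.2, -0.1, 6.7]
grip_width: 0.396
grasp_force: 100.8
```

```bash
python3 -c "
from h import *
w=shot('wrist','wrist5');s=shot('side','side2')
cv2.imwrite('pics/v5.png',np.hstack([cv2.resize(s['color'][190:310,200:340,::-1],None,fx=2.6,fy=2.6),cv2.resize(w['color'][:,:,::-1],(416,312))]))"
```

```text
(no output)
```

View pics/v5.png

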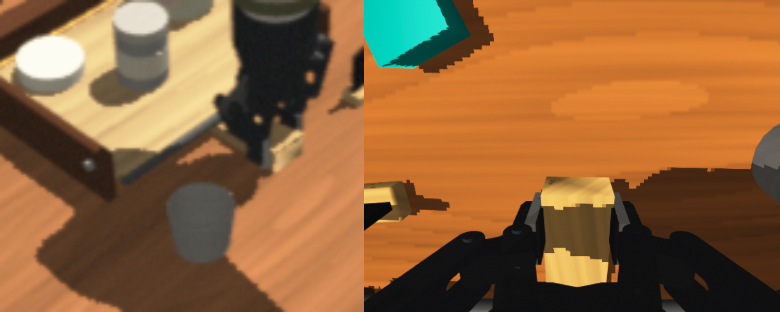

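The wedge has bitten centrally under the edge: the left view shows it entering, and the tin still stands. I'll keep pushing.

Request:
jog_arm(
  dr=[
    [0, 0, 0],
    [0, 0, 0],
    [0, 0, 0],
    [0, 0, 0],
    [0, 0, 0],
    [0, 0, 0],
  ],
  translation=[
    [-0.12, 0, 0],
    [-0.12, 0, 0],
    [-0.12, 0, 0],
    [-0.12, 0, 0],
    [-0.12, 0, 0],
    [-0.12, 0, 0],
  ],
  jaw=[0.2, 0.2, 0.2, 0.2, 0.2, 0.2],
)

```text
clock: 18.3
position: [0.5667, 0.0406, 0.0015]
ee_rot: [0.008, 1.0, -0.0, -0.002]
ft_force: [-15.2, 0.6, 17.5]
grip_width: 0.397
grasp_force: 101.9
```

Request:
jog_arm(
  dr=[
    [0, 0, 0],
    [0, 0, 0],
    [0, 0, 0],
    [0, 0, 0],
  ],
  translation=[
    [-0.12, 0, 0],
    [-0.12, 0, 0],
    [-0.12, 0, 0],
    [0, 0, 0],
  ],
  jaw=[0.2, 0.2, 0.2, 0.2],
)

```text
clock: 18.7
position: [0.5764, 0.0405, 0.0015]
ee_rot: [0.008, 1.0, -0.0, -0.002]
ft_force: [-11.7, 0.6, 14.9]
grip_width: 0.396
grasp_force: 101.3
```

Request:
jog_arm(
  dr=[
    [0, 0, 0],
    [0, 0, 0],
    [0, 0, 0],
    [0, 0, 0],
  ],
  translation=[
    [0, 0, -0.02],
    [-0.1, 0, 0],
    [-0.06, 0, 0],
    [0, 0, 0],
  ],
  jaw=[0.2, 0.2, 0.2, 0.2],
)

```text
clock: 19.1
position: [0.5806, 0.0403, 0.0015]
ee_rot: [0.008, 1.0, -0.0, -0.001]
ft_force: [-6.7, -0.0, 7.3]
grip_width: 0.403
grasp_force: 100.6
```

Request:
jog_arm(
  dr=[
    [0, 0, 0],
    [0, 0, 0],
    [0, 0, 0],
  ],
  translation=[
    [-0.06, 0, 0],
    [-0.04, 0, 0],
    [0, 0, 0],
  ],
  jaw=[0.2, 0.2, 0.2],
)

```text
clock: 19.4
position: [0.5829, 0.0403, 0.0015]
ee_rot: [0.008, 1.0, -0.0, -0.002]
ft_force: [-7.4, 0.4, 6.8]
grip_width: 0.397
grasp_force: 100.6
```

Request:
jog_arm(
  dr=[
    [0, 0, 0],
    [0, 0, 0],
    [0, 0, 0],
  ],
  translation=[
    [-0.05, 0, 0],
    [-0.04, 0, 0],
    [0, 0, 0],
  ],
  jaw=[0.2, 0.2, 0.2],
)

```text
clock: 19.7
position: [0.5852, 0.0401, 0.0015]
ee_rot: [0.008, 1.0, -0.0, -0.002]
ft_force: [-7.9, 0.9, 8.2]
grip_width: 0.397
grasp_force: 100.7
```

Request:
jog_arm(
  dr=[
    [0, 0, 0],
    [0, 0, 0],
  ],
  translation=[
    [-0.04, 0, 0],
    [0, 0, 0],
  ],
  jaw=[0.2, 0.2],
)

```text
clock: 19.9
position: [0.5862, 0.0402, 0.0015]
ee_rot: [0.008, 1.0, -0.0, -0.002]
ft_force: [-8.0, 0.7, 7.3]
grip_width: 0.393
grasp_force: 100.6
```

Request:
jog_arm(
  dr=[
    [0, 0, 0],
    [0, 0, 0],
  ],
  translation=[
    [-0.05, 0, 0],
    [0, 0, 0],
  ],
  jaw=[0.2, 0.2],
)

```text
clock: 20.1
position: [0.5867, 0.0401, 0.0015]
ee_rot: [0.008, 1.0, -0.0, -0.002]
ft_force: [-12.5, 0.7, 12.2]
grip_width: 0.395
grasp_force: 100.9
```

Request:
jog_arm(
  dr=[
    [0, 0, 0],
    [0, 0, 0],
  ],
  translation=[
    [-0.05, 0, 0],
    [0, 0, 0],
  ],
  jaw=[0.2, 0.2],
)

```text
clock: 20.3
position: [0.5868, 0.0402, 0.0015]
ee_rot: [0.008, 1.0, -0.0, -0.004]
ft_force: [-17.8, 0.2, 17.4]
grip_width: 0.399
grasp_force: 101.6
```

Request:
jog_arm(
  dr=[
    [0, 0, 0],
    [0, 0, 0],
  ],
  translation=[
    [-0.05, 0, 0],
    [0, 0, 0],
  ],
  jaw=[0.2, 0.2],
)

```text
clock: 20.5
position: [0.5869, 0.0401, 0.0014]
ee_rot: [0.008, 1.0, -0.001, -0.005]
ft_force: [-25.0, -0.0, 23.0]
grip_width: 0.397
grasp_force: 102.2
```

Request:
jog_arm(
  dr=[
    [0, 0, 0],
    [0, 0, 0],
    [0, 0, 0],
  ],
  translation=[
    [-0.03, 0, -0.03],
    [0, 0, 0],
    [0, 0, 0],
  ],
  jaw=[0.2, 0.2, 0.2],
)

```text
clock: 20.8
position: [0.5871, 0.0402, 0.0015]
ee_rot: [0.008, 1.0, -0.001, -0.005]
ft_force: [-23.4, -0.1, 16.8]
grip_width: 0.398
grasp_force: 101.5
```

Request:
jog_arm(
  dr=[
    [0, 0, 0],
    [0, 0, 0],
    [0, 0, 0],
  ],
  translation=[
    [-0.06, 0, -0.06],
    [0, 0, 0],
    [0, 0, 0],
  ],
  jaw=[0.2, 0.2, 0.2],
)

```text
clock: 21.1
position: [0.5874, 0.0401, 0.0015]
ee_rot: [0.008, 1.0, -0.001, -0.006]
ft_force: [-21.6, 0.5, 7.2]
grip_width: 0.396
grasp_force: 100.3
```

Request:
jog_arm(
  dr=[
    [0, 0, 0],
    [0, 0, 0],
    [0, 0, 0],
  ],
  translation=[
    [-0.04, 0, -0.02],
    [0, 0, 0],
    [0, 0, 0],
  ],
  jaw=[0.2, 0.2, 0.2],
)

```text
clock: 21.4
position: [0.5875, 0.0402, 0.0015]
ee_rot: [0.008, 1.0, -0.001, -0.007]
ft_force: [-25.4, 0.8, 6.8]
grip_width: 0.4
grasp_force: 100.3
```

Request:
jog_arm(
  dr=[
    [0, 0, 0],
    [0, 0, 0],
    [0, 0, 0],
    [0, 0, 0],
    [0, 0, 0],
    [0, 0, 0],
  ],
  translation=[
    [0.1, 0, 0],
    [0, 0, 0],
    [0, 0, 0],
    [0, 0, 0],
    [0, 0, 0],
    [0, 0, 0],
  ],
  jaw=[0.2, 0.2, 0.7, 0.7, 0.7, 0.7],
)

```text
clock: 22.0
position: [0.593, 0.0399, 0.005]
ee_rot: [0.008, 1.0, 0.0, 0.001]
ft_force: [0.4, 0.5, -0.5]
grip_width: 0.699
grasp_force: 0.0
```

Released. Now straight up, then back, and look.

Request:
jog_arm(
  dr=[
    [0, 0, 0],
    [0, 0, 0],
    [0, 0, 0],
    [0, 0, 0],
    [0, 0, 0],
    [0, 0, 0],
    [0, 0, 0],
    [0, 0, 0],
    [0, 0, 0],
    [0, 0, 0],
  ],
  translation=[
    [0, 0, -0.2],
    [0, 0, -0.5],
    [0, 0, -1],
    [0, 0, -1],
    [0, 0, -1],
    [0.6, 0, -1],
    [0.8, 0, -1],
    [0.8, 0, 0],
    [0.3, 0, 0],
    [0, 0, 0],
  ],
  jaw=[0.7, 0.7, 0.7, 0.7, 0.7, 0.7, 0.7, 0.7, 0.7, 0.7],
)

```text
clock: 23.0
position: [0.5296, 0.0409, 0.1477]
ee_rot: [0.008, 1.0, -0.0, 0.0]
ft_force: [-0.4, -0.8, 0.5]
grip_width: 0.697
grasp_force: 0.0
```

```bash
python3 -c "
from h import *
w=shot('wrist','wrist6');s=shot('side','side3');o=manip.get_obs();print(o['position'],o['clock'])
cv2.imwrite('pics/v6.png',np.hstack([cv2.resize(s['color'][180:300,200:340,::-1],None,fx=2.6,fy=2.6),cv2.resize(w['color'][:,:,::-1],(416,312))]))"
```

```text
[0.5303891  0.04082943 0.14708595] 23.1
```

View pics/v6.png

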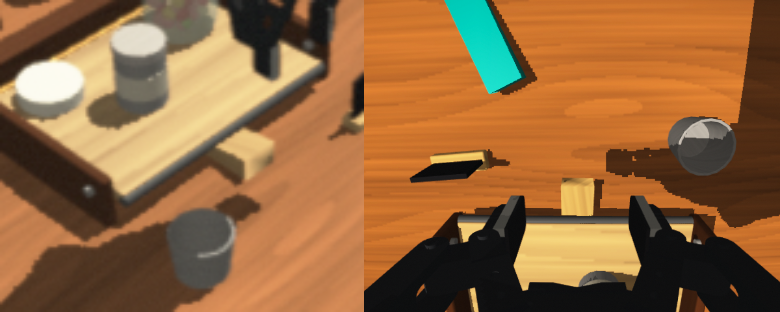

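The left view shows the shelf raised with its edge near the pin line, the tin upright, and the wedge square under the middle. The right view has the wedge's outer end at about (303–365, 288) at full scale. I'll check the length left outside and the level of the board.

```bash
python3 - <<'E'
from fit import *
w=load('wrist6')
print('thick',onz(w,(304,287),.026),onz(w,(365,287),.026),'edge mid',onz(w,(330,337),.032))
l,r=(145,334),(508,336)
print('edge width for z .032/.026',[np.linalg.norm(onz(w,r,z)-onz(w,l,z)) for z in(.032,.026)])
s=load('side3');p=[.611,.0399,-.017];c,q=np.cos(p[2]),np.sin(p[2])
for z in(.026,.032): print('pred left corner side',z,proj(s,(p[0]-.004*c-q*.132,p[1]-.004*q+c*.132,z)), 'seen',(200+122/2.6,180+198/2.6))
E
```

```text
thick [0.5694 0.0248 0.026 ] [0.57   0.0674 0.026 ] edge mid [0.6056 0.0425 0.032 ]
edge width for z .032/.026 [np.float64(0.2601112475228649), np.float64(0.26614817978155836)]
pred left corner side 0.026 [[249.0072 257.7515]] seen (246.9230769230769, 256.15384615384613)
pred left corner side 0.032 [[248.8166 255.8439]] seen (246.9230769230769, 256.15384615384613)
```

```bash
python3 -c "
from workcell import manip
print(manip.hand_in())"
```

```text
the job is handed in; nothing more can be done
None
```

The job is handed in at about 23 s: the tin stands upright on the shelf board, and the wedge is jammed square under the middle of the front edge. The push ended at a hard stop at about 25 N and about 42 mm of wedge is left outside, so I take the shelf to be on its stop pins; no verdict came back.

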